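# Cover the altar's offering bowl with its flat lid, slid to the marble edge to be picked up

## Task

Take the mandarin off the flat steel lid, lower it into the steel bowl and let go of it there. Then slide the lid over the marble, without lifting it, to the front edge until its tab sticks well out over the edge, pinch the tab there, lift the lid by it and lay it gently, level and centred, on the bowl so that the mouth is fully covered. Leave the bowl and everything else on the altar where it stands.

Things in the scene. Friction and masses are not known exactly. Their poses are not given: they have to be found in the camera images.
- ledge: Fixed altar ledge: white marble slab 340 deep x 1040 wide x 20 mm thick on a wooden carcass set back 50 mm from the front edge (80 mm free height under the overhanging slab). Origin: middle of its front top edge (towards the robot), level with the marble top, 100 mm above the work surface. +x runs back over the marble, +y along the edge to the robot's left; x below 0 is out past the edge.
- bowl: Loose stainless steel bowl, open at the top, 120 mm across the rim, 60 mm high, foot 72 mm across, wall 3 mm, inner floor 3 mm up (inside radius about 43 mm at 10 mm height, 51 mm at 28 mm, 57 mm at the rim), about 240 g. Stands upright on the marble. Origin: centre of its underside, z up.
- bowl_mouth (a point): Centre of the bowl's mouth, at rim height, 60 mm above the marble.
- lid: The bowl's loose lid: shallow round steel tray lying flat, hollow side up, about 110 g. Disc 136 mm across below, 140 at the top; floor 3 mm thick; rim 3 mm thick standing 10 mm above the underside. A flat tab sticks out along -x, ending 118 mm from the disc centre. At first it lies on the marble, within 0.35 rad of the ledge's -x. Origin: centre of the underside, which goes on the bowl's rim.
- lid_tab (a point): Centre of the lid's tab, half-way through its 3 mm: 94 mm from the disc centre along the lid's -x and 1.5 mm above the underside; axes as the lid. The tab is 30 mm wide across (along the lid's y) and free for 48 mm beyond the disc's rim (24 mm either way of this point).
- lid_hook (a point): Point on the lid's floor just inside its rim, on the tab's side: 65 mm from the disc centre along the lid's -x, 3 mm above the underside. Here the inside face of the rim rises 7 mm above the floor, so that a fingertip set on the floor behind it (towards the disc centre) can hook the lid and drag it tab first; the lid slides with a few newtons.
- mandarin_mid (a point): Centre, half-way up, of a mandarin: 50 mm across, 40 mm high, slightly flattened and flat below, rigid, about 80 g. At the start it stands in the hollow lid, near the middle of its disc; its underside is 20 mm below this point.
- mandarin: The mandarin itself; origin at the centre of its underside, 20 mm below mandarin_mid.
- lamp: Black plastic clip-on LED spotlight, fixed, gripping the slab's front edge near its left end, head about 190 mm above the marble, reaching some 100 mm back over it and 90 mm to the right. Origin: on the slab's front top edge at the clamp. Not to be touched.
- tiger: Bystander: ceramic tiger figurine on a plinth 46 x 112 mm, 92 mm high, at the back of the marble in the middle. Origin: centre of its underside (so for all bystanders).
- jar: Bystander: white porcelain jar with a screw-top lid, 88 mm across, 140 mm high, near one end of the ledge.
- bottle: Bystander: empty amber glass bottle, 62 mm across, 160 mm high, near one end of the ledge.
- cup_a: Bystander: white tea cup, 44 mm across, 36 mm high, before the tiger, between the lid and the bowl.
- cup_b: Bystander: a second tea cup like it, at the back left of the marble.
- candle: Bystander: ivory LED candle, 38 mm across, 50 mm high, between the lid and the bowl.
- censer: Bystander: lidded brass incense pot on three legs, 76 mm across (92 mm over the ears), 78 mm high, at the back right of the marble.
Not all that is in view belongs to the job. What is shaped like the bowl but pink or purple is not meant.

How it is judged:
By the outcome, as a careful person would: the job done as asked, in the order asked, and still so for the second after the job is handed in, with the robot touching nothing.
It also fails if it takes over 58 s, if anything falls off the work surface, if the arm or the gripper's body presses on something with over 40 N, if the wrist force passes 120 N, or if a joint passes its speed limit or range.

## Robot

A 6-joint arm with a two-finger parallel gripper is mounted at the origin on the work surface. World frame = base frame: x ahead of the robot, y to its left, z up, the work surface at z = 0. Lengths are in mm, angles in rad, forces in N, time in s.
With the tool pointing down it reaches from about 350 to 775 mm from the base axis. Payload 7.3 kg.
Tool frame: the origin (TCP) lies at the very end of the fingers, on their centre line; the grasp point (between the pads) lies 19 mm behind it; z points along the fingers, y is the line along which they close (so a half turn about z gives the same grasp; the last joint's range is limited). The gripper opens to 92 mm and grips with 3 to 60 N. Pads are 19 mm wide; open, the fingers measure 130 mm over their backs; the gripper's body (75 mm by 190 mm) begins 47 mm behind the grasp point.
Start: joints at [1.071, 0.342, 1.524, -0, 1.275, -0.146], TCP at [181.881, 492.508, 226.741] pointing down, gripper open.
Joint ranges: [-2.53, 2.53], [-0.77, 2.02], [0.04, 2.7], [-1, 4.14], [0.28, 2.66], [-3.11, 3.11]. Speed limits (rad/s): [2.57, 2.57, 3.14, 3.14, 3.14, 3.14].

## Interface

Orientations are given as [roll, pitch, yaw] about the fixed x, y, z axes, in that order (R = Rz(yaw) Ry(pitch) Rx(roll)).
In Python, from plant import bot gives the robot as it stands.
- The arm moves only by the tool apply_moves, never from a script. Its argument "motion" is text: rows parted by semicolons, each of 4 numbers parted by spaces: the shift along the tool's x, y, z in m, then the turn about the tool's z in degrees. A call has 1 to 8 rows; each row shifts and turns the commanded pose from where the row before left it, along the tool's axes as they then stand; what a row does not reach is not made up. A row lasts 1/8 s, in which the tool goes at most 62.5 mm and 10.7 degrees, less where a joint would pass 70% of its speed; a pose out of reach is approached as far as the arm can. A call with a gripper value outside its range is refused whole. "fingers" is the opening, from -1 (shut) to 1 (fully open), set as the call begins (left out, the last holds). The fingers move at their own pace and stop on an object; the grip force is fixed at half the most. Time passes only in rows, so rows that do not move let the fingers close. It gives the time, the measured TCP pose, the force, the opening and the grip force at its end, in the units of the state.
- bot.get_obs(): the state, without advancing time (a new reading comes with each control period).
- bot.capture(name): name is "scene" or "side" or "wrist"; returns a dict with "img" (384x512x3 uint8, blue, green, red), "range_z" (384x512 float32, mm along the optical axis (not along the pixel's ray), 0 where there is no reading), "fx", "fy", "cx", "cy" (pixels), "D" ([k1, k2, p1, p2, k3] as OpenCV has them; the pictures are not rectified), "world_from_camera" (4x4, takes a point from camera to world coordinates); the wrist camera has in their place "mount" (4x4, takes a point from camera to tool coordinates, whose origin is the TCP and whose axes are the flange's). Camera axes: x right, y down, z forward; pixel columns grow to the right and rows downward; lengths in mm; the calibration is good to about 2 mm. A picture is of the moment at which its call begins: read the wrist's pose just before it.
- bot.close_job(): hands the job in; it is judged then, once.
Trained networks look in a picture, given as the dict that the camera call returned (one of the last four; its "shot" number tells which), for a name from the list of things; names that differ only in an ending like _2 or _b are one class to them, and where a whole thing is asked for, a point or a joint stands for the part that bears it (a point fixed in the world has none). Each returns a list of dicts, best first, with "p" (0 to 1); they miss things now and then, are a little off and sometimes report something else, mostly with a low value. They report only what shows in the picture. A call takes as long as a camera call. They do not tell look-alikes from the thing itself.
- bot.cut_out(picture, thing): "pixels" (384x512 bool, what is visible of it) and "point" ([column, row] in pixels, amid what is visible of it).
The state is a dict: "time": time; "joint_positions": joint angles; "dq": joint speeds; "tau": joint torques, N m; "tool_pos": TCP position; "tcp_rot": TCP orientation; "contact_force": force on the tool from outside, world axes, zero at the start; "moment": the same for the moment, N m; "grip_width": finger opening in mm; "finger_force": force on a finger pad.
Only numpy, scipy, OpenCV 4.12 (cv2) and the standard library are available. Lean on these libraries where they do the work, as an engineer would, in place of code of your own. Each camera call takes 0.05 s, during which the arm holds its last target. There are 200 camera calls.

## Working session

There is one attempt and no reset: what is moved stays moved. The work goes in short steps, Python scripts to look and compute and a tool call to move; the robot and the scene stay as the last step left them, time stands still between calls to the robot, and variables do not carry over. Pictures are saved under pics/ and viewed, at most 10 in all, crops included, and the job is handed in when it is done.

Besides the shell and the picture viewer there is one more tool, called after "Call:" as name(argument=value, ...) on one line, values as JSON. apply_moves: Moves the arm, as the interface text tells. Its arguments: {"type":"object","properties":{"motion":{"type":"string"},"fingers":{"type":"number"}},"required":["motion"]}

```bash
mkdir -p pics; ls; cat > h.py <<'E'
import numpy as np, cv2
from scipy.spatial.transform import Rotation as R
from plant import bot
def T_of(c,obs):
    if 'world_from_camera' in c: return np.array(c['world_from_camera'])
    T=np.eye(4);T[:3,:3]=R.from_euler('xyz',obs['tcp_rot']).as_matrix();T[:3,3]=obs['tool_pos']
    return T@np.array(c['mount'])
def cloud(c,T,mask):
    v,u=np.nonzero(mask&(c['range_z']>0)); z=c['range_z'][v,u]
    K=np.array([[c['fx'],0,c['cx']],[0,c['fy'],c['cy']],[0,0,1.]])
    n=cv2.undistortPoints(np.stack([u,v],1).astype(np.float64)[:,None],K,np.array(c['D'],float))[:,0]
    P=np.c_[n*z[:,None],z]
    return P@T[:3,:3].T+T[:3,3]
def look(cam,things,save=None):
    o=bot.get_obs(); c=bot.capture(cam); T=T_of(c,o)
    if save: cv2.imwrite('pics/'+save,c['img'])
    out={}
    for t in things:
        r=bot.cut_out(c,t)
        for d in r[:3]:
            P=cloud(c,T,d['pixels'])
            if len(P)>10: print(cam,t,round(d['p'],2),np.round(d['point']),len(P),'med',np.median(P,0).round(1),'lo',np.percentile(P,2,0).round(1),'hi',np.percentile(P,98,0).round(1))
            out.setdefault(t,[]).append(P)
    return c,T,out
E
python3 - <<'E'
from h import *
o=bot.get_obs();print(o)
c,T,out=look('scene',['bowl','lid','lid_tab','mandarin','cup_a','candle','lamp'],'scene.png')
c,T,out=look('side',['bowl','lid','mandarin'],'side.png')
a=cv2.imread('pics/scene.png');b=cv2.imread('pics/side.png')
cv2.imwrite('pics/both.png',np.hstack([a,b])[:, :])
E
```

```text
pics
{'time': 0.0, 'joint_positions': array([ 1.07103891e+00,  3.42690894e-01,  1.52500637e+00, -1.44985263e-05,
        1.27539630e+00, -1.46005032e-01]), 'dq': array([ 0.00025722, -0.00078334,  0.00060745,  0.00011301,  0.0011042 ,
        0.00181281]), 'tau': array([ 1.99500537e-04, -4.31242454e+01, -2.44219279e+01,  7.17375451e-02,
        5.60231984e-02, -1.33963140e-04]), 'tool_pos': array([181.66142779, 492.13980271, 226.06519794]), 'tcp_rot': array([-3.14010570e+00, -2.04645812e-04,  2.78784435e+00]), 'contact_force': array([-0.38768663,  0.12705102,  0.4077822 ]), 'moment': array([-0.01106224, -0.06777504,  0.02464044]), 'finger_force': 0.0, 'grip_width': 91.69988739715848}
scene bowl 0.94 [200. 144.] 604 med [ 355.1 -274.8   34.6] lo [ 326.1 -310.5    0.6] hi [ 475.3 -195.7   94. ]
scene bowl 0.7 [250. 156.] 831 med [336.5 -72.4  34.5] lo [ 303.8 -119.5    0.7] hi [417.3  -7.9  59.1]
scene bowl 0.6 [189. 178.] 1371 med [ 618.2 -114.5  132.4] lo [ 575.9 -157.4   99.9] hi [689.2 -45.  159.4]
scene lid 0.94 [281. 232.] 1839 med [648.8 172.9 102.3] lo [550.9 106.   99.4] hi [71
[... 680 characters left out ...]
 med [572.2 436.2 248.4] lo [376.3 380.8   1.2] hi [616.  495.2 284.6]
side bowl 0.94 [310. 336.] 3349 med [ 397.1 -247.8   21.1] lo [ 326.2 -311.4    1.6] hi [ 437.7 -202.1   61.1]
side bowl 0.9 [239. 281.] 2351 med [368.4 -47.7  27.2] lo [ 304.4 -124.9    1.6] hi [416.2 -11.2  60.5]
side bowl 0.86 [340. 200.] 1959 med [650.9 -97.8 135.2] lo [ 575.6 -161.6  101.5] hi [689.2 -49.3 160.3]
side lid 0.64 [259. 166.] 996 med [632.6 153.5 103.4] lo [545.5 100.  101. ] hi [712.8 232.7 110.6]
side mandarin 0.72 [270. 157.] 231 med [653.7 153.7 131.8] lo [638.9 141.3 102.5] hi [712.1 215.7 143.8]
side mandarin 0.43 [318. 175.] 193 med [685.4   6.6 127.1] lo [666.1 -14.3 109. ] hi [706.5  25.1 137. ]
```

View pics/scene.png

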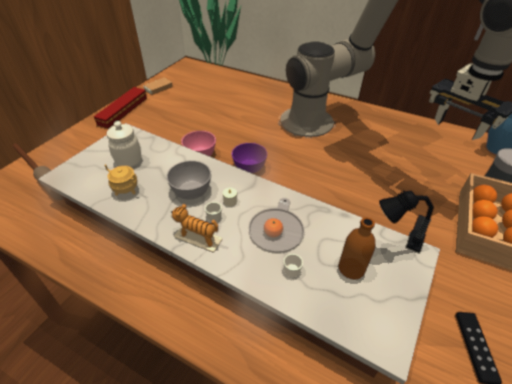

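View pics/side.png

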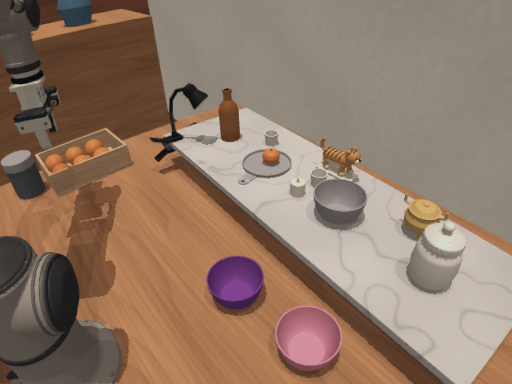

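The scene picture shows the lid (disc at about 277,229, tab at 284,203) with the mandarin at 273,227. The steel bowl is at 190,180, and the pink and purple bowls off the marble are decoys. The bottle (357,250) and lamp (405,215) stand left of the lid; the candle (230,196) and cup (213,210) stand between lid and bowl.

```bash
cat >> h.py <<'E'
def circ(P):
    P=P[:,:2]; 
    for _ in range(4):
        A=np.c_[2*P,np.ones(len(P))];s=np.linalg.lstsq(A,(P**2).sum(1),rcond=None)[0]
        r=np.sqrt(s[2]+s[:2]@s[:2]);e=abs(np.linalg.norm(P-s[:2],axis=1)-r);P=P[e<=max(2.5*np.median(e),.5)]
    return s[:2].round(1),round(r,1),len(P)
E
python3 - <<'E'
from h import *
for cam in ['scene','side']:
    c,T,out=look(cam,['bowl','lid','mandarin','bottle','lamp','tiger'])
    b=[P for P in out['bowl'] if np.median(P[:,0])>550][0]
    print('bowl',circ(b[b[:,2]>np.percentile(b[:,2],98)-3]))
    l=out['lid'][0]
    rim=l[(l[:,2]>106)&(l[:,2]<114)];print('lidrim',circ(rim))
    s=circ(rim)[0]; d=np.linalg.norm(l[:,:2]-s,axis=1); tb=l[(d>80)&(d<122)]
    print('tab',len(tb),tb.mean(0),'dir',np.arctan2(*(s-tb.mean(0)[:2])[::-1]),d.max())
    m=out['mandarin'][0]; m=m[m[:,2]>112]; print('mand',circ(m[(m[:,2]<128)]),np.percentile(m,[2,98],axis=0).round(1), m[m[:,2]>138].mean(0))
    A=cloud(c,T,np.ones((384,512),bool)); A=A[abs(A[:,2]-100)<3]
    for y in range(-400,401,100):
        q=A[(abs(A[:,1]-y)<8)&(A[:,0]>400)]; 
        if len(q): print(y,np.percentile(q[:,0],[0,1,99]).round(0),q[:,2].mean().round(1))
E
```

```text
scene bowl 0.77 [192. 181.] 1339 med [ 617.5 -114.8  132.6] lo [ 576.  -156.8  100.6] hi [689.2 -44.8 158.9]
scene bowl 0.73 [200. 146.] 618 med [ 354.  -275.7   35.3] lo [ 325.3 -310.5    1.1] hi [ 433.7 -196.9   60.1]
scene bowl 0.61 [248. 156.] 841 med [334.  -76.2  34.4] lo [ 301.8 -156.8   -1.2] hi [418.1  -9.5  59.6]
scene lid 0.83 [280. 233.] 1833 med [645.7 170.9 102.4] lo [549.8 105.4  99. ] hi [714.2 232.  110.1]
scene lid 0.38 [193. 177.] 1347 med [ 616.3 -114.2  133. ] lo [ 575.8 -156.9  100.6] hi [689.2 -44.9 159.3]
scene mandarin 0.73 [275. 226.] 286 med [672.4 170.9 135.5] lo [649.9 147.8 117.7] hi [686.3 189.5 142.8]
scene mandarin 0.62 [411. 210.] 1575 med [562.6 437.5 246. ] lo [270.  379.6  -1.6] hi [615.9 497.7 284.4]
scene bottle 0.55 [357. 249.] 1525 med [687.1 368.1 194.9] lo [659.5 339.8 106.9] hi [697.6 395.3 260. ]
scene lamp 0.89 [411. 212.] 1534 med [563.9 439.2 246.2] lo [275.6 380.8  -0.6] hi [616.  497.3 284.3]
scene tiger 0.9 [195. 224.] 1294 med [773.1  14.7 151.5] lo [741.4 -43.1 101. ] hi [786.3  68.2 186.9]
bowl (array([ 632.5, -101.2]), np.float64
[... 1581 characters left out ...]
tiger 0.9 [337. 159.] 1088 med [753.7  -4.3 145.1] lo [ 741.3  -49.2 -152.9] hi [1302.1  280.6  188.8]
bowl (array([ 631.5, -105.3]), np.float64(57.7), 120)
lidrim (array([ 700.9, -274.6]), np.float64(3.9), 9)
tab 2 [ 717.21075164 -289.78864823  155.39544858] dir 2.391802442393557 294.9068633726513
mand (array([662.4, 163.8]), np.float64(22.9), 39) [[639.5 140.8 116.1]
 [675.5 176.6 144. ]] [659.65930491 160.73967666 141.37027708]
-400 [469. 471. 804.] 100.4
-300 [474. 475. 811.] 100.4
-200 [ 478.  480. 1305.] 100.7
-100 [ 483.  484. 1306.] 100.1
0 [ 488.  489. 1220.] 100.2
100 [ 492.  493. 1305.] 100.2
200 [ 495.  496. 1306.] 100.5
300 [ 500.  502. 1303.] 100.3
400 [ 504.  506. 1305.] 100.8
```

```bash
cat >> h.py <<'E'
def go(*wps):
    """each wp: (X,Y,Z,n[,yaw]) -> print tool rows per waypoint (turn made evenly)"""
    o=bot.get_obs();p=np.array(o['tool_pos']);y=o['tcp_rot'][2]
    print('at',p.round(1),'yaw',round(y,4))
    for w in wps:
        t=np.array(w[:3],float);n=w[3];y2=w[4] if len(w)>4 else y
        dy=(y2-y+np.pi)%(2*np.pi)-np.pi
        for i in range(n):
            a=R.from_euler('xyz',[np.pi,0,y]).as_matrix()
            d=a.T@((t-p)/n)/1000
            print('%.4f %.4f %.4f %.2f'%(*d,-np.degrees(dy)/n),end='; ')
            y+=dy/n
        p=t;print()
E
python3 - <<'E'
from h import *
go((380,250,240,7),(640,168,215,7))
E
```

```text
at [181.9 492.5 226.7] yaw 2.7878
-0.0386 -0.0227 -0.0019 -0.00; -0.0386 -0.0227 -0.0019 -0.00; -0.0386 -0.0227 -0.0019 -0.00; -0.0386 -0.0227 -0.0019 -0.00; -0.0386 -0.0227 -0.0019 -0.00; -0.0386 -0.0227 -0.0019 -0.00; -0.0386 -0.0227 -0.0019 -0.00; 
-0.0389 0.0019 0.0036 -0.00; -0.0389 0.0019 0.0036 -0.00; -0.0389 0.0019 0.0036 -0.00; -0.0389 0.0019 0.0036 -0.00; -0.0389 0.0019 0.0036 -0.00; -0.0389 0.0019 0.0036 -0.00; -0.0389 0.0019 0.0036 -0.00;
```

Call:
apply_moves(motion="-0.0386 -0.0227 -0.002 0; -0.0386 -0.0227 -0.002 0; -0.0386 -0.0227 -0.002 0; -0.0386 -0.0227 -0.002 0; -0.0386 -0.0227 -0.002 0; -0.0386 -0.0227 -0.002 0; -0.0386 -0.0227 -0.002 0", fingers=1)

```text
time: 2.17
tool_pos: [381.1, 248.6, 241.0]
tcp_rot: [3.141, 0.0, 2.788]
contact_force: [1.3, 0.4, 0.2]
grip_width: 91.8
finger_force: 0.0
```

Call:
apply_moves(motion="-0.039 0.002 0.0036 0; -0.039 0.002 0.0036 0; -0.039 0.002 0.0036 0; -0.039 0.002 0.0036 0; -0.039 0.002 0.0036 0; -0.039 0.002 0.0036 0; -0.039 0.002 0.0036 0; 0 0 0 0")

```text
time: 3.18
tool_pos: [642.7, 167.0, 213.8]
tcp_rot: [-3.141, -0.001, 2.786]
contact_force: [-0.3, 0.1, -0.0]
grip_width: 91.8
finger_force: 0.0
```

```bash
cat > lidm.py <<'E'
from h import *
def lid(save=None,others=('mandarin',)):
    c,T,out=look('wrist',['lid',*others],save)
    l=out['lid'][0]; z0=np.percentile(l[:,2],30)
    rim=l[(l[:,2]>z0+4)&(l[:,2]<z0+9)]
    s,r,n=circ(rim); d=np.linalg.norm(l[:,:2]-s,axis=1); tb=l[(d>76)&(d<120)&(l[:,2]<z0+6)]
    print('lid',s,r,n,'floor',z0.round(1))
    if len(tb)>5: print('tab',len(tb),tb.mean(0).round(1),'yaw',np.arctan2(*(s-tb.mean(0)[:2])[::-1]).round(3),'end',d[d<130].max().round(1))
    return out
E
python3 - <<'E'
from lidm import *
o=bot.get_obs();print(o['time'])
out=lid('w1.png')
m=out['mandarin'][0]; m=m[m[:,2]>112]; print(np.percentile(m,[1,99],axis=0).round(1),circ(m[m[:,2]<130]),m[m[:,2]>139].mean(0).round(1))
E
```

```text
3.175
wrist lid 0.78 [242. 169.] 17771 med [627.2 167.3 102.3] lo [544.5 103.6 100.8] hi [699.8 230.3 109.4]
wrist mandarin 0.88 [264. 213.] 2774 med [656.7 166.5 137.9] lo [639.1 144.8 123.7] hi [679.  186.6 142.9]
lid [648.5 167.3] 67.1 1646 floor 101.9
tab 1815 [555.8 146.8 102.1] yaw 0.217 end 116.9
[[638.7 143.7 122.8]
 [680.  187.3 143.8]] (array([661.7, 164.8]), np.float64(23.2), 313) [661.3 165.  141. ]
```

View pics/w1.png

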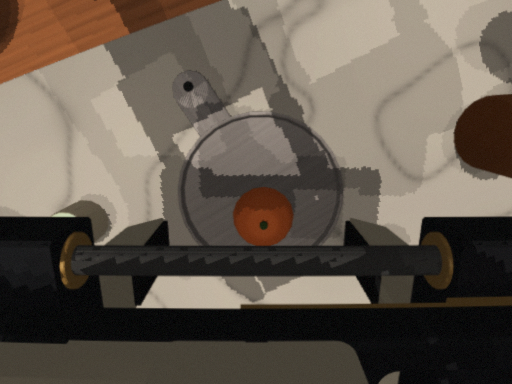

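The wrist view shows the mandarin at (263,215) inside the lid, with the tab at (190,90) towards the robot. In world coordinates the mandarin is at (661.5,165) and the lid centre at (648.5,167).

```bash
python3 - <<'E'
from h import *
go((661.5,165,170,2),(661.5,165,115,3))
E
```

```text
at [640.5 168.8 215.5] yaw 2.7881
-0.0105 0.0019 0.0227 -0.00; -0.0105 0.0019 0.0227 -0.00; 
-0.0000 -0.0000 0.0183 -0.00; -0.0000 -0.0000 0.0183 -0.00; -0.0000 -0.0000 0.0183 -0.00;
```

Call:
apply_moves(motion="-0.0105 0.002 0.0227 0; -0.0105 0.002 0.0227 0; 0 0 0.0184 0; 0 0 0.0184 0; 0 0 0.0184 0; 0 0 0 0")

```text
time: 4.08
tool_pos: [660.9, 164.6, 111.4]
tcp_rot: [-3.139, -0.005, 2.788]
contact_force: [-0.6, -0.2, -0.7]
grip_width: 92.1
finger_force: 0.0
```

Call:
apply_moves(motion="0 0 0 0; 0 0 0 0; 0 0 0 0; 0 0 0 0; 0 0 0 0; 0 0 0 0", fingers=-0.2)

```text
time: 4.82
tool_pos: [662.4, 164.9, 115.2]
tcp_rot: [3.141, 0.0, 2.788]
contact_force: [-0.5, 0.3, 1.0]
grip_width: 46.6
finger_force: 30.0
```

```bash
python3 - <<'E'
from h import *
go((661.5,165,205,2),(620,-103,215,6))
E
```

```text
at [662.4 164.9 115.2] yaw 2.7878
0.0004 -0.0001 -0.0449 -0.00; 0.0004 -0.0001 -0.0449 -0.00; 
-0.0090 -0.0443 -0.0017 -0.00; -0.0090 -0.0443 -0.0017 -0.00; -0.0090 -0.0443 -0.0017 -0.00; -0.0090 -0.0443 -0.0017 -0.00; -0.0090 -0.0443 -0.0017 -0.00; -0.0090 -0.0443 -0.0017 -0.00;
```

Call:
apply_moves(motion="0 0 -0.03 0; 0 0 -0.03 0; 0 0 -0.03 0")

```text
time: 5.2
tool_pos: [662.1, 164.8, 205.6]
tcp_rot: [-3.141, -0.0, 2.788]
contact_force: [-0.3, 0.1, -0.2]
grip_width: 46.9
finger_force: 30.0
```

Call:
apply_moves(motion="-0.009 -0.0443 -0.0017 0; -0.009 -0.0443 -0.0017 0; -0.009 -0.0443 -0.0017 0; -0.009 -0.0443 -0.0017 0; -0.009 -0.0443 -0.0017 0; -0.009 -0.0443 -0.0017 0; 0 0 0 0; 0 0 0 0")

```text
time: 6.2
tool_pos: [620.8, -102.9, 214.9]
tcp_rot: [3.141, -0.0, 2.787]
contact_force: [0.0, 0.5, -1.3]
grip_width: 47.0
finger_force: 30.0
```

```bash
python3 - <<'E'
from h import *
c,T,out=look('wrist',['bowl','mandarin'],'w2.png')
for b in out['bowl']:
    print('bowl',circ(b[b[:,2]>np.percentile(b[:,2],98)-3]))
    for lo in (155,): q=b[(b[:,2]>lo)&(b[:,2]<164)];print(circ(q))
print(bot.get_obs()['grip_width'])
go((632,-103.5,170,2),(632,-103.5,126,2))
E
```

```text
wrist bowl 0.88 [264. 184.] 10784 med [613.8 -94.6 117.5] lo [ 575.8 -154.8  101.2] hi [687.6 -48.8 159.7]
wrist bowl 0.69 [33. 26.] 4279 med [ 402.3 -269.2    6.5] lo [ 365.4 -301.     0.4] hi [ 439.7 -208.7   59.4]
wrist mandarin 0.75 [258. 228.] 4523 med [ 607.6 -100.4  236.2] lo [ 597.  -120.1  223. ] hi [637.2 -81.6 241.6]
wrist mandarin 0.64 [486. 292.] 562 med [746.8  38.9 156.2] lo [614.5 -46.  141. ] hi [754.5  50.5 305.7]
bowl (array([ 631.4, -104.6]), np.float64(57.8), 1649)
(array([ 631.3, -104.6]), np.float64(57.6), 1810)
bowl (array([ 383.7, -256.5]), np.float64(56.1), 402)
(array([0., 0.]), np.float64(0.0), 0)
46.99082595935805
at [ 621.  -101.9  215. ] yaw 2.7894
-0.0054 0.0011 0.0225 -0.00; -0.0054 0.0011 0.0225 -0.00; 
0.0000 -0.0000 0.0220 -0.00; 0.0000 -0.0000 0.0220 -0.00;
  return _methods._mean(a, axis=axis, dtype=dtype,
  ret = ret.dtype.type(ret / rcount)
```

View pics/w2.png

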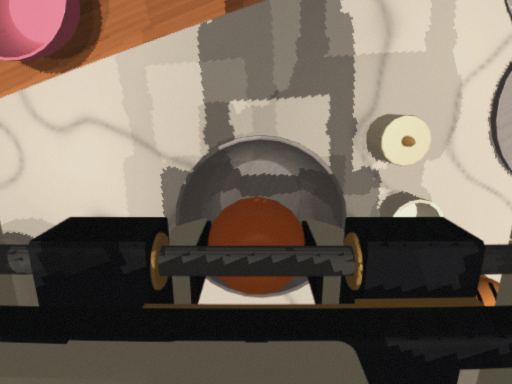

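The wrist view shows the mandarin (257,245) held over the steel bowl (rim centred near 262,222), with the candle at (406,140) clear of it. The bowl centre is at (631.5,-104.5).

Call:
apply_moves(motion="-0.005 0.001 0.02 0; -0.0055 0.001 0.02 0; 0 0 0.02 0; 0 0 0.016 0; 0 0 0.01 0; 0 0 0.006 0; 0 0 0 0; 0 0 0 0")

```text
time: 7.35
tool_pos: [631.8, -105.1, 123.8]
tcp_rot: [3.141, 0.001, 2.788]
contact_force: [-0.8, 0.8, -0.8]
grip_width: 46.8
finger_force: 30.0
```

Call:
apply_moves(motion="0 0 0 0; 0 0 0 0; 0 0 0 0", fingers=0.22)

```text
time: 7.72
tool_pos: [631.5, -105.0, 123.4]
tcp_rot: [3.141, 0.0, 2.788]
contact_force: [-0.3, 0.4, -0.2]
grip_width: 55.8
finger_force: 0.0
```

Call:
apply_moves(motion="0 0 -0.015 0; 0 0 -0.03 0; 0 0 -0.045 0; 0 0 -0.02 0")

```text
time: 8.22
tool_pos: [632.5, -105.2, 237.5]
tcp_rot: [3.141, 0.006, 2.788]
contact_force: [0.3, -1.3, 0.1]
grip_width: 56.0
finger_force: 0.0
```

```bash
python3 - <<'E'
from h import *
c,T,out=look('wrist',['bowl','mandarin'])
b=out['bowl'][0];print(circ(b[(b[:,2]>155)&(b[:,2]<164)]))
# lid at 648.5,167.3 yaw .22 ; wrist yaw perpendicular drag
c,s=np.cos(.22),np.sin(.22)
for r in (45,): print('hook start',648.5-r*c,167.3-r*s)
go((621,30,230,4,np.pi+.22-0.17),(648.5-45*c,167.3-45*s,200,5,np.pi+.22))
E
```

```text
wrist bowl 0.89 [39. 21.] 3799 med [ 402.5 -277.6   12.2] lo [ 369.8 -305.8    0.7] hi [ 439.7 -212.7   59.4]
wrist bowl 0.62 [281. 171.] 14057 med [ 630.  -102.4  121.7] lo [ 576.7 -158.3  101.4] hi [682.5 -49.5 159.6]
wrist bowl 0.5 [255. 181.] 2473 med [ 627.4 -104.3  137.9] lo [ 608.7 -126.3  123.2] hi [649.9 -83.8 142.8]
wrist mandarin 0.95 [258. 184.] 2408 med [ 627.5 -104.   138.1] lo [ 609.1 -126.1  124.6] hi [649.1 -83.7 142.8]
wrist mandarin 0.36 [386. 121.] 2328 med [615.8  10.6 134.8] lo [600.   -4.2  99.4] hi [635.6  32.  142.5]
(array([0., 0.]), np.float64(0.0), 0)
hook start 604.5846147801227 157.4796669613609
at [ 632.  -105.1  234.9] yaw 2.7878
0.0143 0.0307 0.0012 -5.78; 0.0111 0.0320 0.0012 -5.78; 0.0078 0.0330 0.0012 -5.78; 0.0045 0.0336 0.0012 -5.78; 
0.0020 0.0256 0.0060 -1.95; 0.0011 0.0257 0.0060 -1.95; 0.0003 0.0257 0.0060 -1.95; -0.0006 0.0257 0.0060 -1.95; -0.0015 0.0257 0.0060 -1.95;
  return _methods._mean(a, axis=axis, dtype=dtype,
  ret = ret.dtype.type(ret / rcount)
```

Call:
apply_moves(motion="0.0143 0.0307 0.0012 -5.78; 0.0111 0.032 0.0012 -5.78; 0.0078 0.033 0.0012 -5.78; 0.0045 0.0336 0.0012 -5.78; 0.002 0.0256 0.006 -1.95; 0.0011 0.0257 0.006 -1.95; 0.0003 0.0257 0.006 -1.95; -0.0006 0.0257 0.006 -1.95", fingers=-1)

```text
time: 9.38
tool_pos: [606.4, 132.9, 202.7]
tcp_rot: [3.141, -0.003, -2.955]
contact_force: [-0.6, -0.1, 0.2]
grip_width: 0.4
finger_force: 0.0
```

Call:
apply_moves(motion="-0.0015 0.0257 0.006 -1.95; 0 0 0 0")

```text
time: 9.62
tool_pos: [602.7, 159.1, 196.4]
tcp_rot: [3.141, -0.004, -2.919]
contact_force: [0.5, 0.4, -0.2]
grip_width: 0.1
finger_force: 0.0
```

```bash
python3 - <<'E'
from lidm import *
lid('w3.png',())
c,s=np.cos(.22),np.sin(.22)
go((648.5-44*c,167.3-44*s,104.5,5,np.pi+.22))
E
```

```text
Traceback (most recent call last):
  File "lidm.py", line 4, in lid
    l=out['lid'][0]; z0=np.percentile(l[:,2],30)
      ~~~^^^^^^^
KeyError: 'lid'
```

View pics/w3.png

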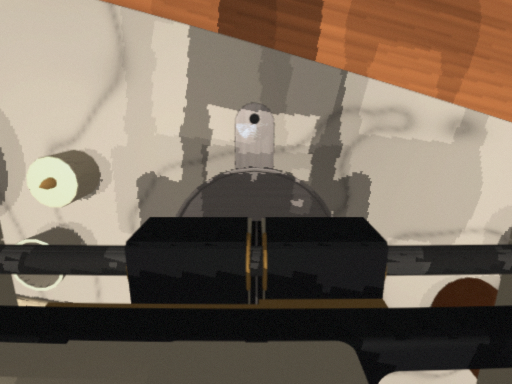

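The wrist view shows the tab pointing straight up the image (254,120 to 254,165), so the tool is lined up with it. The closed fingers are over the disc, and the candle at (52,182) is clear.

```bash
python3 - <<'E'
from h import *
c,s=np.cos(.22),np.sin(.22)
go((648.5-44*c,167.3-44*s,104.5,5,np.pi+.22))
E
```

```text
at [603.7 157.3 197.5] yaw -2.9217
-0.0004 -0.0000 0.0186 -0.00; -0.0004 -0.0000 0.0186 -0.00; -0.0004 -0.0000 0.0186 -0.00; -0.0004 -0.0000 0.0186 -0.00; -0.0004 -0.0000 0.0186 -0.00;
```

Call:
apply_moves(motion="0 0 0.025 0; 0 0 0.025 0; 0 0 0.022 0; 0 0 0.013 0; 0 0 0.008 0; 0 0 0 0; 0 0 0 0")

```text
time: 10.6
tool_pos: [604.5, 157.7, 106.2]
tcp_rot: [-3.142, 0.002, -2.922]
contact_force: [0.2, 0.3, 0.7]
grip_width: 0.4
finger_force: 0.0
```

```bash
python3 -c "
from plant import bot
o=bot.get_obs();print(o['tool_pos'],o['contact_force'])"
```

```text
[604.53625892 157.66361209 106.16353299] [0.17476471 0.25185193 0.68882437]
```

Call:
apply_moves(motion="0 0 0.0015 0; 0.005 0 0 0; 0.01 0 0 0; 0.012 0 0 0; 0.012 0 0 0; 0.012 0 0 0; 0 0 0 0")

```text
time: 11.48
tool_pos: [553.2, 146.4, 104.0]
tcp_rot: [3.141, -0.001, -2.922]
contact_force: [-0.9, 0.4, -0.9]
grip_width: 0.3
finger_force: 0.0
```

```bash
python3 - <<'E'
from lidm import *
try: lid(None,())
except KeyError: print('none')
E
```

```text
wrist lid 0.96 [255. 166.] 6278 med [515.7 137.4 102.2] lo [490.1 122.4 100.8] hi [540.9 155.3 109.4]
lid [564.1 148.7] 29.6 329 floor 101.8
tab 102 [489.2 132.1 102.1] yaw 0.218 end 78.0
```

Call:
apply_moves(motion="0.008 0 0 0; 0.012 0 0 0; 0.012 0 0 0; 0.012 0 0 0; 0.009 0 0 0; 0.004 0 0 0; 0 0 0 0; -0.004 0 0 0")

```text
time: 12.58
tool_pos: [502.6, 135.0, 103.7]
tcp_rot: [3.141, -0.0, -2.922]
contact_force: [0.2, 0.0, 0.4]
grip_width: 0.7
finger_force: 0.0
```

```bash
python3 - <<'E'
from lidm import *
c,T,out=look('scene',['lid'])
l=out['lid'][0];print(circ(l[(l[:,2]>106)&(l[:,2]<114)]),np.percentile(l,[0.5,99.5],axis=0).round(1))
print(bot.get_obs()['time'])
E
```

```text
scene lid 0.91 [283. 205.] 1428 med [554.  151.3 102.1] lo [488.8  83.5  99.4] hi [615.9 208.4 109.4]
(array([550.7, 147.8]), np.float64(67.8), 120) [[483.7  80.8  98.8]
 [618.5 212.2 110.8]]
12.675
```

Call:
apply_moves(motion="0 0 -0.02 0; -0.012 0 -0.04 0; -0.012 0 -0.04 0; -0.012 0 -0.01 0; 0 0 0 0; 0 0 0 0", fingers=-1)

```text
time: 13.42
tool_pos: [536.8, 142.7, 212.7]
tcp_rot: [3.141, -0.002, -2.922]
contact_force: [-0.4, -1.2, -0.3]
grip_width: 0.4
finger_force: 0.0
```

Call:
apply_moves(motion="0 0 0 0; 0 0 0 0; 0 0 0 0", fingers=1)

```text
time: 13.8
tool_pos: [537.5, 142.8, 213.6]
tcp_rot: [3.141, -0.0, -2.922]
contact_force: [-0.3, 0.0, 0.2]
grip_width: 25.7
finger_force: 0.0
```

```bash
python3 - <<'E'
from lidm import *
lid('w4.png',())
c=bot.capture('wrist');o=bot.get_obs();A=cloud(c,T_of(c,o),np.ones((384,512),bool));A=A[abs(A[:,2]-100)<4]
for y in range(40,260,40):
    q=A[abs(A[:,1]-y)<5]
    if len(q): print(y,np.percentile(q[:,0],[0,1]).round(0))
E
```

```text
wrist lid 0.89 [255. 174.] 17105 med [525.1 135.8 102.2] lo [443.8  81.  100.6] hi [582.9 204.5 109.5]
lid [548.4 144.7] 67.0 1267 floor 101.8
tab 1842 [455.9 124.3 100.9] yaw 0.218 end 129.9
40 [488. 489.]
80 [490. 491.]
120 [434. 436.]
160 [485. 486.]
200 [496. 496.]
240 [497. 498.]
```

View pics/w4.png

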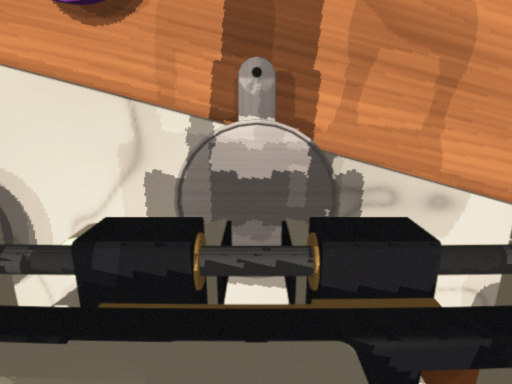

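The wrist view shows the lid disc (257,190) slightly over the edge and the tab (256,60 to 256,120) wholly out beyond it. The lid centre is at (548.4,144.7), yaw 0.218, and the slab edge is at x≈494.

```bash
python3 - <<'E'
from h import *
go((466.4,126.5,160,4,np.pi+.218),(466.4,126.5,82.5,4))
E
```

```text
at [537.6 142.8 213.8] yaw -2.9217
0.0183 -0.0001 0.0135 0.03; 0.0183 -0.0001 0.0135 0.03; 0.0183 -0.0001 0.0135 0.03; 0.0183 -0.0001 0.0135 0.03; 
-0.0000 -0.0000 0.0194 -0.00; -0.0000 -0.0000 0.0194 -0.00; -0.0000 -0.0000 0.0194 -0.00; -0.0000 -0.0000 0.0194 -0.00;
```

Call:
apply_moves(motion="0.0183 0 0.0135 0; 0.0183 0 0.0135 0; 0.0183 0 0.0135 0; 0.0183 0 0.0135 0; 0 0 0.02 0; 0 0 0 0; 0 0 0 0", fingers=0)

```text
time: 14.82
tool_pos: [466.8, 126.9, 140.5]
tcp_rot: [-3.142, 0.001, -2.922]
contact_force: [1.0, -0.2, 0.4]
grip_width: 45.7
finger_force: 0.0
```

```bash
python3 - <<'E'
from lidm import *
try: lid(None,())
except Exception as e: print(e)
go((466.4,126.5,82.5,4,np.pi+.218)); print(bot.get_obs()['grip_width'])
E
```

```text
wrist lid 0.7 [256. 238.] 6588 med [480.5 128.4 102.3] lo [437.3 105.8 100.9] hi [531.9 170.3 109.1]
lid [509.7 136.5] 29.1 137 floor 101.9
tab 42 [435.1 119.6 102.2] yaw 0.223 end 77.4
at [466.9 126.9 140.6] yaw -2.9217
0.0001 -0.0001 0.0145 0.03; 0.0001 -0.0001 0.0145 0.03; 0.0001 -0.0001 0.0145 0.03; 0.0001 -0.0001 0.0145 0.03; 
45.889083069981055
```

Call:
apply_moves(motion="0 0 0.018 0; 0 0 0.018 0; 0 0 0.014 0; 0 0 0.008 0; 0 0 0 0; 0 0 0 0")

```text
time: 15.68
tool_pos: [466.6, 126.9, 82.3]
tcp_rot: [-3.142, 0.001, -2.922]
contact_force: [-0.6, -0.7, 0.1]
grip_width: 45.6
finger_force: 0.0
```

Call:
apply_moves(motion="0 0 0 0; 0 0 0 0; 0 0 0 0; 0 0 0 0", fingers=-0.7)

```text
time: 16.18
tool_pos: [466.4, 126.9, 82.1]
tcp_rot: [3.142, 0.001, -2.922]
contact_force: [0.7, 0.4, 2.5]
grip_width: 29.3
finger_force: 30.0
```

Call:
apply_moves(motion="0 0 -0.003 0; 0 0 -0.006 0; 0 0 -0.012 0; 0 0 -0.018 0; 0 0 -0.018 0; 0 0 -0.018 0; 0 0 -0.015 0; 0 0 0 0")

```text
time: 17.18
tool_pos: [466.9, 127.0, 173.3]
tcp_rot: [-3.141, 0.003, -2.922]
contact_force: [-0.1, 0.8, -1.1]
grip_width: 28.9
finger_force: 30.0
```

```bash
cat > held.py <<'E'
from h import *
def held(cam='side',save=None):
    o=bot.get_obs();print(o['time'],o['tool_pos'].round(1),o['grip_width'],o['contact_force'].round(1))
    c,T,out=look(cam,['lid'],save)
    for l in out.get('lid',[])[:2]:
        l=l[np.linalg.norm(l[:,:2]-o['tool_pos'][:2],axis=1)<170]
        zt=o['tool_pos'][2]+19
        l=l[abs(l[:,2]-zt)<50]
        if len(l)<100: continue
        # robust floor plane
        A=np.c_[l[:,:2]-l[:,:2].mean(0),np.ones(len(l))];w=np.ones(len(l),bool)
        for _ in range(8):
            p=np.linalg.lstsq(A[w],l[w,2],rcond=None)[0];e=l[:,2]-A@p;w=abs(e)<max(2*np.median(abs(e)),1)
        r=(e>4)&(e<10)
        print('slope',p[:2].round(3),'z at tcp',round(float(p@[*(o['tool_pos'][:2]-l[:,:2].mean(0)),1]),1),'rim',circ(l[r]),l.min(0).round(1),l.max(0).round(1))
E
python3 - <<'E'
from held import *
held('side','s5.png'); held('scene')
E
```

```text
17.175 [466.9 127.  173.3] 28.869830691713123 [-0.1  0.8 -1.1]
side lid 0.69 [255. 159.] 463 med [554.2 108.9 192.7] lo [440.3  42.5 187.9] hi [617.7 156.2 240.3]
slope [-0.033 -0.01 ] z at tcp 194.3 rim (array([550.7, 143. ]), np.float64(66.8), 57) [436.2  38.4 187.9] [620.3 156.2 242.1]
17.275 [466.  126.8 171.8] 29.011679415414257 [-0.   0.4 -1.7]
scene lid 0.85 [288. 178.] 1812 med [546.1 144.7 188.8] lo [450.4  83.1 185.1] hi [615.2 208.8 197. ]
slope [-0.034 -0.008] z at tcp 191.4 rim (array([550.4, 147.6]), np.float64(67.6), 160) [436.5  78.4 183.4] [620.  216.5 199.9]
```

View pics/s5.png

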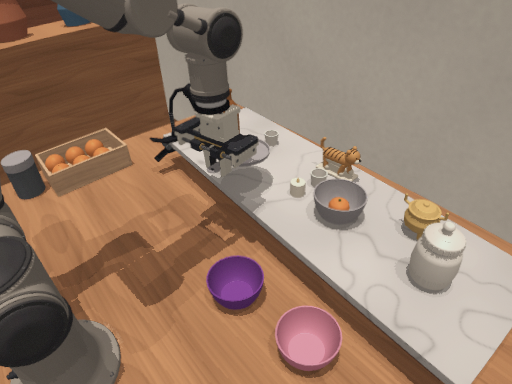

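The side picture shows the lid held level in the gripper (240,155) above the marble, with the mandarin resting in the steel bowl at (340,205). Droop is only about 0.034 rad.

```bash
python3 - <<'E'
from h import *
go((466.4,126.9,195,2),(548.7,-122,195,10))
E
```

```text
at [465.7 126.8 171.2] yaw -2.9217
-0.0003 -0.0000 -0.0119 -0.00; -0.0003 -0.0000 -0.0119 -0.00; 
-0.0026 -0.0261 -0.0000 -0.00; -0.0026 -0.0261 -0.0000 -0.00; -0.0026 -0.0261 -0.0000 -0.00; -0.0026 -0.0261 -0.0000 -0.00; -0.0026 -0.0261 -0.0000 -0.00; -0.0026 -0.0261 -0.0000 -0.00; -0.0026 -0.0261 -0.0000 -0.00; -0.0026 -0.0261 -0.0000 -0.00; -0.0026 -0.0261 -0.0000 -0.00; -0.0026 -0.0261 -0.0000 -0.00;
```

Call:
apply_moves(motion="0 0 -0.012 0; 0 0 -0.012 0; -0.001 -0.01 0 0; -0.002 -0.02 0 0; -0.003 -0.03 0 0; -0.003 -0.03 0 0; -0.003 -0.03 0 0; -0.003 -0.03 0 0")

```text
time: 18.38
tool_pos: [513.8, -17.9, 195.7]
tcp_rot: [-3.141, -0.0, -2.922]
contact_force: [1.4, 0.7, -0.5]
grip_width: 29.1
finger_force: 30.0
```

Call:
apply_moves(motion="-0.003 -0.03 0 0; -0.003 -0.03 0 0; -0.0025 -0.025 0 0; -0.0017 -0.017 0 0; -0.0008 -0.009 0 0; 0 0 0 0; 0 0 0 0")

```text
time: 19.25
tool_pos: [548.3, -121.5, 195.8]
tcp_rot: [3.141, -0.0, -2.921]
contact_force: [0.0, -0.4, -0.7]
grip_width: 28.8
finger_force: 30.0
```

```bash
python3 - <<'E'
from held import *
held('side');
held('scene','sc6.png')
for cam in ('side','scene'):
    c,T,out=look(cam,['bowl'])
    for b in out['bowl']:
        if np.median(b[:,0])>550: print(circ(b[(b[:,2]>156)&(b[:,2]<163)]))
go((548.7,-122,148,4))
E
```

```text
19.25 [ 548.3 -121.5  195.8] 28.78078348092663 [ 0.  -0.4 -0.7]
side lid 0.81 [323. 190.] 292 med [ 557.1 -124.5  217.1] lo [ 520.6 -156.4  213.4] hi [625.3 -66.9 223. ]
slope [-0.032 -0.009] z at tcp 216.9 rim (array([ 614. , -112.1]), np.float64(49.8), 24) [ 518.  -159.5  212.8] [631.  -61.6 224.7]
19.35 [ 548.4 -121.4  195.9] 28.955477232368512 [ 0.5 -0.2 -1. ]
scene lid 0.97 [188. 158.] 1697 med [ 629.8 -104.6  212.8] lo [ 544.7 -166.4  208.5] hi [696.9 -37.2 220.7]
slope [-0.032 -0.007] z at tcp 215.2 rim (array([ 632.7, -100.5]), np.float64(68.1), 158) [ 524.8 -170.7  206.6] [701.6 -30.7 223.5]
side bowl 0.85 [237. 278.] 2329 med [369.9 -47.7  27.2] lo [ 305.4 -125.     1.7] hi [416.1 -11.5  60.7]
side bowl 0.83 [308. 338.] 3356 med [ 397.8 -248.2   21. ] lo [ 326.1 -311.7    1.7] hi [ 438.1 -202.4   61. ]
side bowl 0.81 [346. 215.] 882 med [ 606.4 -129.4  134.7] lo [ 574.4 -162.6  107.2] hi [682.8 -68.5 160.7]
(array([ 631.1, -106.1]), np.float64(57.2), 90)
scene bowl 0.58 [191. 190.] 695 med [652.7 -84.5 133.6] lo [ 583.2 -153.   101.2] hi [690.7 -44.  160.4]
scene bowl 0.57 [214. 143.] 69 med [ 342.6 -225.3   48.1] lo [ 330.2 -312.1   18.7] hi [ 395.  -195.5   60.3]
(array([ 632.9, -100.9]), np.float64(57.9), 70)
at [ 548.5 -122.   195.8] yaw -2.9214
-0.0000 -0.0000 0.0120 -0.00; -0.0000 -0.0000 0.0120 -0.00; -0.0000 -0.0000 0.0120 -0.00; -0.0000 -0.0000 0.0120 -0.00;
```

Call:
apply_moves(motion="0 0 0.012 0; 0 0 0.014 0; 0 0 0.012 0; 0 0 0.006 0; 0 0 0.002 0; 0 0 0 0; 0 0 0 0")

```text
time: 20.52
tool_pos: [548.8, -122.3, 150.3]
tcp_rot: [-3.141, 0.001, -2.922]
contact_force: [0.1, -0.2, -0.9]
grip_width: 29.1
finger_force: 30.0
```

Call:
apply_moves(motion="0 0 0.0015 0; 0 0 0.0015 0; 0 0 0.0015 0; 0 0 0 0; 0 0 0 0")

```text
time: 21.15
tool_pos: [548.5, -122.2, 145.3]
tcp_rot: [3.142, 0.0, -2.922]
contact_force: [-0.2, 0.4, -0.7]
grip_width: 29.2
finger_force: 30.0
```

Call:
apply_moves(motion="0 0 0.001 0; 0 0 0.001 0; 0 0 0.0005 0; 0 0 0 0; 0 0 0 0")

```text
time: 21.78
tool_pos: [548.5, -122.2, 142.8]
tcp_rot: [3.142, 0.0, -2.922]
contact_force: [0.1, -0.8, 0.5]
grip_width: 29.0
finger_force: 30.0
```

```bash
python3 - <<'E'
from held import *
held('scene')
print(bot.get_obs()['moment'])
E
```

```text
21.775 [ 548.5 -122.2  142.8] 29.007596363265563 [ 0.1 -0.8  0.5]
scene lid 0.64 [188. 173.] 1530 med [ 629.4 -102.8  162.3] lo [ 544.4 -164.4  159.8] hi [693.7 -37.8 169.6]
slope [-0.003  0.001] z at tcp 162.3 rim (array([ 632.5, -100.4]), np.float64(67.6), 137) [ 528.6 -169.5  144.4] [701.5 -31.7 175.8]
[ 0.04786697  0.01082897 -0.01319792]
```

Call:
apply_moves(motion="0 0 0 0; 0 0 0 0; 0 0 0 0; 0 0 0 0", fingers=0.1)

```text
time: 22.38
tool_pos: [548.5, -122.2, 142.8]
tcp_rot: [3.142, 0.0, -2.922]
contact_force: [-0.8, -1.0, -0.3]
grip_width: 50.3
finger_force: 0.0
```

Call:
apply_moves(motion="0 0 -0.01 0; 0 0 -0.02 0; 0 0 -0.03 0; 0.02 0 -0.03 0; 0.03 0 -0.02 0; 0 0 0 0; 0 0 0 0")

```text
time: 23.25
tool_pos: [500.0, -133.0, 252.9]
tcp_rot: [-3.141, 0.001, -2.922]
contact_force: [0.1, 0.7, -0.1]
grip_width: 50.3
finger_force: 0.0
```

```bash
python3 - <<'E'
from h import *
for cam in ('scene','side'):
    c,T,out=look(cam,['lid','bowl'],'fin_%s.png'%cam)
    l=out['lid'][0];print(circ(l[(l[:,2]>166)&(l[:,2]<174)]))
    for b in out['bowl']:
        if np.median(b[:,0])>550: print(circ(b[(b[:,2]>154)&(b[:,2]<160)]))
    f=l[(l[:,2]>158)&(l[:,2]<165.5)];print(np.linalg.lstsq(np.c_[f[:,:2]-f[:,:2].mean(0),np.ones(len(f))],f[:,2],rcond=None)[0])
cv2.imwrite('pics/fin.png',cv2.resize(np.hstack([cv2.imread('pics/fin_scene.png')[100:300,100:400],cv2.imread('pics/fin_side.png')[100:300,160:460]]),(798,266)))
E
```

```text
scene lid 0.7 [189. 174.] 1631 med [ 628.5 -105.4  161.9] lo [ 531.  -169.3   99.1] hi [696.9 -38.  169.3]
scene lid 0.61 [228. 194.] 228 med [627.7  20.8 131.7] lo [602.8  -8.9  98.7] hi [637.6  35.5 139.4]
scene lid 0.55 [120. 182.] 710 med [ 733.9 -245.1  160.7] lo [ 692.7 -302.8   98.9] hi [ 758.2 -216.9  175.6]
scene bowl 0.82 [249. 159.] 845 med [336.8 -71.9  34.8] lo [ 303.9 -120.2    0.6] hi [417.7  -8.2  59.5]
scene bowl 0.78 [198. 144.] 574 med [ 349.7 -279.8   33.5] lo [ 325.  -310.6    0.9] hi [ 420.6 -197.1   59.5]
scene bowl 0.62 [190. 193.] 215 med [672.9 -67.5 132.9] lo [ 629.3 -106.9  111.1] hi [689.5 -45.7 149. ]
(array([ 632.3, -100.7]), np.float64(67.7), 144)
(array([0., 0.]), np.float64(0.0), 0)
[3.53140691e-04 9.47451854e-04 1.61855985e+02]
side lid 0.9 [339. 196.] 1939 med [ 615.6 -120.9  163.3] lo [ 518.6 -171.9  139.6] hi [696.8 -39.1 191.8]
side bowl 0.95 [306. 338.] 3414 med [ 396.7 -248.6   20.8] lo [ 326.2 -311.5    1.2] hi [ 438.  -201.9   61. ]
side bowl 0.83 [343. 220.] 371 med [ 596.9 -144.   135.3] lo [ 573.  -164.1   99.1] hi [ 658.2 -118.8  163.5]
side bowl 0.79 [237. 280.] 2450 med [368.9 -48.1  27.5] lo [ 304.8 -124.9    1.2] hi [416.9 -10.6  61.1]
(array([ 631.9, -104.7]), np.float64(67.9), 176)
(array([636.7, -97.2]), np.float64(74.0), 4)
[2.25379642e-03 3.50862550e-03 1.63097570e+02]
  return _methods._mean(a, axis=axis, dtype=dtype,
  ret = ret.dtype.type(ret / rcount)
```

View pics/fin.png

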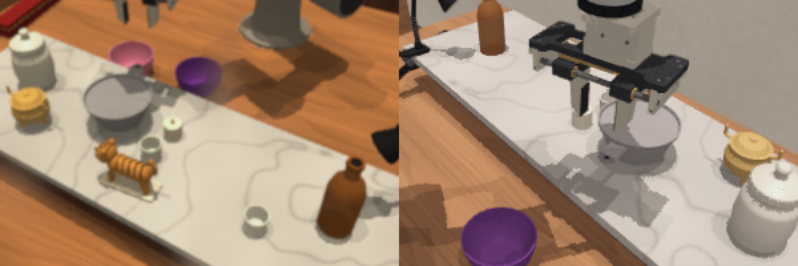

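The final views show the lid level and centred on the steel bowl, all the other things standing where they were, and the gripper clear of everything.

```bash
python3 -c "
from plant import bot
print(bot.close_job())"
```

```text
the job is handed in; nothing more can be done
None
```

I put the mandarin in the steel bowl and laid the lid on it, level and centred to about 1–2 mm by the cameras, then handed the job in at about 23 s; no verdict was returned.

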